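# Feel along the edge of a litho scraper bar

## Robot

A 6-joint arm with a two-finger parallel gripper is mounted at the origin on the work surface. World frame = base frame: x ahead of the robot, y to its left, z up, the work surface at z = 0. Lengths are in mm, angles in degrees, forces in N, time in s.
With the tool pointing down it reaches from about 350 to 850 mm from the base axis. Payload 8.1 kg.
Tool frame: the origin (TCP) lies between the finger pads; the fingertips stand ahead of it and the grasp point (between the pads) lies 2 mm behind it (nose_length is the z of the fingertips in the tool frame, in mm); z points along the fingers, y is the direction in which the jaws open and shut (so a half turn about z gives the same grasp; the last joint's range is limited). The gripper opens to 85 mm and grips with 20 to 120 N. Pads are 22 mm wide; open, the fingers measure 114 mm over their backs; the gripper's body (76 mm by 85 mm) begins 54 mm behind the grasp point. The pads swing forward as they close: fully open they stand 13 mm farther back than shut.
Start: joints at [-80.695, 7.471, 85.268, -0, 87.261, -4.893], TCP at [147.183, -581.672, 248.292] pointing down, gripper open.
Joint ranges: [-169.43, 169.43], [-51.17, 129.36], [1.28, 143.12], [-76.62, 256.62], [0, 156.53], [-152.29, 152.29]. Speed limits (degrees/s): [136.94, 136.94, 159.86, 180, 180, 180].

## Interface

Orientations are given as [roll, pitch, yaw] about the fixed x, y, z axes, in that order (R = Rz(yaw) Ry(pitch) Rx(roll)).
In Python, from bench import * gives the robot as it stands.
- The arm moves only by the tool jog_arm, never from a script. Its argument "plan" is a list of rows, each a list of 3 entries, a list of its own where there are three numbers: the turn, a rotation vector about the tool's x, y, z in degrees, then the shift along the tool's x, y, z in m, then the gripper's target within -1 to 1 (fully open at 1, half-way at 0, shut at -1). A call has 1 to 12 rows; each row is the pose to reach, as a shift and turn from the pose commanded when the call began, along the tool's axes at that moment; what a row does not reach only later rows make up. A row lasts 1/8 s, in which the tool goes at most 62.5 mm and 10.7 degrees, less where a joint would pass 70% of its speed; a pose out of reach is approached as far as the arm can. A call with a gripper value outside its range is refused whole. The fingers move at their own pace and stop on an object; "force" is the grip in N (left out, the last holds). Time passes only in rows, so rows that repeat a pose let the fingers close. It gives the time, the measured TCP pose, the force and the opening at its end, in the units of the state.
- sense(): the state, without advancing time (a new reading comes with each control period).
- snapshot(name): name is "scene" or "top" or "wrist"; returns (picture, depth): 420x560x3 uint8, blue, green, red; 420x560 float32, mm along the optical axis (not along the pixel's ray), 0 where there is no reading.
- camera_info(name): a dict with "fov_y" (degrees; the focal length in pixels is half the picture's height over the tangent of half this angle, whatever the lens; pixels are square), "cx", "cy" (the principal point, pixels), "origin" and "orientation" of the camera in the world. Camera axes: x right, y down, z forward; pixel columns grow to the right and rows downward; lengths in mm; the calibration is good to about 2 mm. A picture is of the moment at which its call begins: read the wrist's pose just before it. camera_info takes no time and is no camera call; for the wrist camera it gives the pose at the moment of the call.
- hand_in(): hands the job in, once; it reports no verdict.
The state is a dict: "time": time; "joint_pos": joint angles; "qd": joint speeds; "joint_efforts": joint torques, N m; "tool_pos": TCP position; "tcp_rot": TCP orientation; "ft_force": force on the tool from outside, world axes, zero at the start; "wrist_torque": the same for the moment, N m; "finger_gap": finger opening in mm.
Only numpy, scipy, OpenCV 4.12 (cv2) and the standard library are available. Lean on these libraries where they do the work, as an engineer would, in place of code of your own. Each camera call takes 0.05 s, during which the arm holds its last target.

## Task

Check the scraper bar that stands in the sprung stand for nicks: touch its upper edge with the closed fingertips at the end by the round clamp wheel and run them slowly along the whole edge, in light contact all the way, to the end by the square block, then draw clear. Press lightly, so that the sprung channel never goes down to its stop; do not pinch or lift the scraper, leave it seated in its channel, and leave the spare scraper, the jar and the ink knife where they are.

Things in the scene. Friction and masses are not known exactly. Their poses are not given: they have to be found in the camera images.
- stand: Dark steel stand fixed on the bench at any heading, base plate 80 x 330 x 10 mm. Origin: centre of its underside; y lengthwise, z up. At y = -142 mm a bright round clamp wheel, 42 mm across, top 54 mm above the bench; at y = +141 mm a square-edged block 50 x 26 mm, top 44 mm up. Between them a sprung aluminium channel, 28 x 235 mm, rim 60 mm up, holds the scraper.
- rest (a joint): How far the sprung channel with the scraper in it has been pushed straight down (m): 0 at rest, 0.014 on its stop (past 0.013 counts as on it). It starts to give at 1.5 to 3 N, then takes 0.5 N more per mm (6 mm down: about 5 N), goes down level wherever the edge is pressed, and comes back up by itself.
- scraper: Loose wooden scraper bar, 14 mm thick, 220 mm long, 60 mm high, 0.2 kg, standing on its long side in the channel, pale edge up. Origin: centre of its underside, 30 mm above the bench at rest; y along it from wheel end to block end, z up. Its upper edge is at z = +60 mm: 90 mm above the bench, 30 mm above the channel's rim. About 1 mm of play in the channel.
- edge_wheel_end (a point): Point on the middle of the scraper's upper edge, 15 mm in from its end by the round clamp wheel.
- edge_block_end (a point): Point on the middle of the scraper's upper edge, 15 mm in from its end by the square block. The edge runs straight between these two points, 190 mm, level.
- spare_center (a point): Centre of a spare scraper bar of the same make, lying flat on the bench along one side of the stand, about 110 mm from the stand's centre line (60 mm wide, 220 mm long, 14 mm high). To be left alone.
- jar_center (a point): Centre of a closed jar, 52 mm across and 65 mm tall, standing on the bench on the other side of the stand, about 110 mm from its centre line. To be left alone.
- knife: Ink knife (spatula), about 170 mm long, lying on the bench on the jar's side of the stand, about 110 mm from its centre line. To be left alone.
There are look-alikes about, which are no part of the job. What is shaped like the scraper but purple or yellow is not meant.

How it is judged (in metres and radians):
On the way, in this order (a step that is already met when the one before it is completed fails the run):
1. the fingertips touch the upper edge of the standing scraper within about 30 mm of its end by the clamp wheel (contact force between the fingers and scraper above 0.3 N and z of the grasp point in the frame of stand above 0.08 m and x of the grasp point in the frame of stand between -0.022 and 0.022 m and y of the grasp point in the frame of stand between -0.125 and -0.078 m), for 0.1 s.
2. the fingertips are touching the edge about 60 mm before the middle (contact force between the fingers and scraper above 0.3 N and z of the grasp point in the frame of stand above 0.08 m and x of the grasp point in the frame of stand between -0.022 and 0.022 m and y of the grasp point in the frame of stand between -0.072 and -0.048 m), for 0.05 s.
3. the fingertips are touching the edge at about 30 mm before the middle (contact force between the fingers and scraper above 0.3 N and z of the grasp point in the frame of stand above 0.08 m and x of the grasp point in the frame of stand between -0.022 and 0.022 m and y of the grasp point in the frame of stand between -0.042 and -0.018 m), for 0.05 s.
4. the fingertips are touching the edge at the middle (contact force between the fingers and scraper above 0.3 N and z of the grasp point in the frame of stand above 0.08 m and x of the grasp point in the frame of stand between -0.022 and 0.022 m and y of the grasp point in the frame of stand between -0.012 and 0.012 m), for 0.05 s.
5. the fingertips are touching the edge at about 30 mm past the middle (contact force between the fingers and scraper above 0.3 N and z of the grasp point in the frame of stand above 0.08 m and x of the grasp point in the frame of stand between -0.022 and 0.022 m and y of the grasp point in the frame of stand between 0.018 and 0.042 m), for 0.05 s.
6. the fingertips are touching the edge at about 60 mm past the middle (contact force between the fingers and scraper above 0.3 N and z of the grasp point in the frame of stand above 0.08 m and x of the grasp point in the frame of stand between -0.022 and 0.022 m and y of the grasp point in the frame of stand between 0.048 and 0.072 m), for 0.05 s.
7. the fingertips are touching the edge within about 30 mm of its end by the square block (contact force between the fingers and scraper above 0.3 N and z of the grasp point in the frame of stand above 0.08 m and x of the grasp point in the frame of stand between -0.022 and 0.022 m and y of the grasp point in the frame of stand between 0.078 and 0.125 m), for 0.1 s.
At the end, for the whole second after the job is handed in: The edge has been felt from wheel end to block end; the scraper stands at rest in its channel (within 5 mm, upright within 0.12 rad), the channel has come back up (within 1.5 mm), and the spare scraper, jar and knife are within 20 mm of where they were (value of joint rest below 0.0015 m and z of scraper in the frame of stand between 0.027 and 0.033 m and horizontal distance between scraper and stand below 0.005 m and angle between the y axis of scraper and the y axis of stand, either way round below 0.05 rad and angle between scraper's own z axis and vertical below 0.12 rad and linear speed of scraper below 0.02 m/s and distance of each of spare_center, jar_center, knife from where it was at the start of the episode below 0.02 m); the robot touches nothing.
It fails at once if the sprung channel is pressed down to its stop (more than 13 mm) (value of joint rest above 0.013 m).
It fails at once if the scraper is pushed with more than 25 N (contact force between the fingers and scraper above 25 N).
It fails at once if the scraper is lifted more than 8 mm out of its seat (z of scraper in the frame of stand above 0.038 m).
It fails at once if the fingers are lowered astride the scraper as for pinching it (x of the grasp point in the frame of stand between -0.012 and 0.012 m and y of the grasp point in the frame of stand between -0.11 and 0.11 m and z of the grasp point in the frame of stand below 0.072 m).
It fails at once if the spare scraper, the jar or the knife is moved more than 20 mm (distance of any of spare_center, jar_center, knife from where it was at the start of the episode above 0.02 m).
It also fails if it takes over 48 s, if anything falls off the work surface, if the arm or the gripper's body presses on something with over 40 N, if the wrist force passes 120 N, or if a joint passes its speed limit or range.

## Working session

There is one attempt and no reset: what is moved stays moved. The work goes in short steps, Python scripts to look and compute and a tool call to move; the robot and the scene stay as the last step left them, time stands still between calls to the robot, and variables do not carry over. Pictures are saved under pics/ and viewed, and the job is handed in when it is done.

Besides the shell and the picture viewer there is one more tool, called after "Emit:" in YAML: its name, and indented under it one key for each argument. jog_arm: Moves the arm, as the interface text tells. Its arguments: {"type":"object","properties":{"plan":{"type":"array","items":{"type":"array"}},"force":{"type":"number"}},"required":["plan"]}

```bash
mkdir -p pics; ls; python3 - <<'E'
from bench import *
import cv2,numpy as np
print(sense())
for n in ["top","scene"]:
    p,d=snapshot(n); cv2.imwrite(f"pics/{n}1.png",p); np.save(f"{n}_d.npy",d); np.save(f"{n}_p.npy",p); print(n,camera_info(n))
E
```

```text
pics
{'time': 0.0, 'joint_pos': array([-8.06956123e+01,  7.51510561e+00,  8.53292605e+01,  6.06496529e-04,
        8.72620985e+01, -4.89293471e+00]), 'qd': array([ 0.1048002 , -0.01421744, -0.03356404, -0.00329914, -0.01363584,
        0.03338762]), 'joint_efforts': array([-4.37264898e-03, -5.69396996e+01, -5.00562394e+01, -5.22130304e-04,
        1.48047408e-02,  4.47304990e-05]), 'tool_pos': array([ 147.09930806, -581.15195064,  247.24461526]), 'tcp_rot': array([-1.79893975e+02, -9.68433452e-03,  1.41972839e+01]), 'ft_force': array([-0.30489926,  0.34546808, -0.40859273]), 'wrist_torque': array([-0.02657107, -0.03711647, -0.01694356]), 'finger_gap': 85.494784560668}
top {'fov_y': 46.498656899633794, 'cx': 276.2125409867426, 'cy': 207.19983052351074, 'origin': array([ 459.65782231,  -10.11399628, 1016.98208367]), 'orientation': array([-176.18372738,   -0.73746241,  -89.7194354 ])}
scene {'fov_y': 50.59112680981265, 'cx': 290.09559985199644, 'cy': 208.47713385455862, 'origin': array([1241.18507653,  -71.49475981,  772.74602937]), 'orientation': array([-133.4391751 ,    0.7657318 ,   86.19665727])}
```

View pics/top1.png

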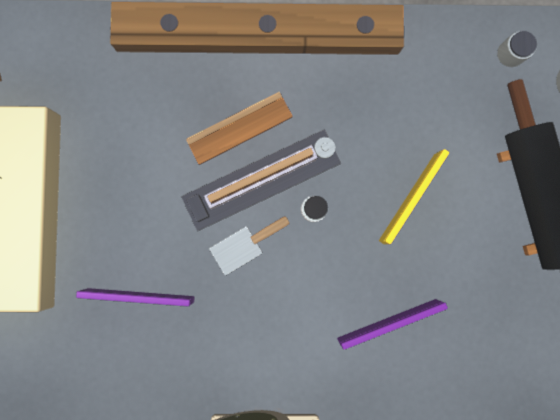

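View pics/scene1.png

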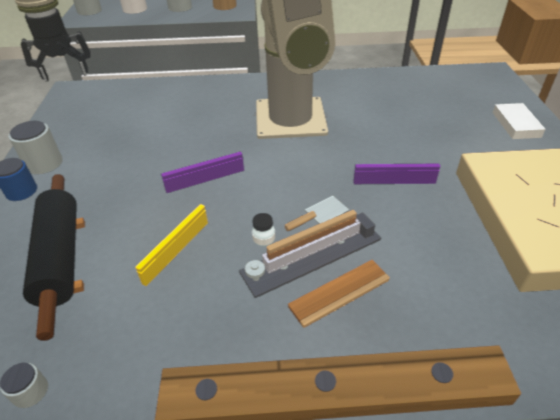

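In the top picture the scraper stands in the stand from about (209,200) to (315,151). The clamp wheel is at (325,147) and the block at (197,208).

Look-alikes:
- spare lying flat at (240,128)
- purple bars at (135,298) and (393,324)
- yellow bar at (415,197)
- long wooden rail at (258,28)

I choose the bar at (262,175), between the wheel and the block. Next I'll measure it and check it in a close crop.

```bash
cat > h.py <<'E'
import numpy as np,cv2
from bench import *
from scipy.spatial.transform import Rotation as R
def ray(n,uv,z,ci=None):
    ci=ci or camera_info(n); f=210/np.tan(np.radians(ci['fov_y']/2))
    uv=np.atleast_2d(uv).astype(float)
    d=np.c_[(uv[:,0]-ci['cx'])/f,(uv[:,1]-ci['cy'])/f,np.ones(len(uv))]
    w=R.from_euler('xyz',ci['orientation'],degrees=True).apply(d)
    return ci['origin']+w*((z-ci['origin'][2])/w[:,2])[:,None]
def pts(n,uv,d,ci=None):
    ci=ci or camera_info(n); f=210/np.tan(np.radians(ci['fov_y']/2))
    uv=np.atleast_2d(uv); z=d[uv[:,1],uv[:,0]]
    c=np.c_[(uv[:,0]-ci['cx'])/f*z,(uv[:,1]-ci['cy'])/f*z,z]
    return ci['origin']+R.from_euler('xyz',ci['orientation'],degrees=True).apply(c)
E
python3 - <<'E'
from h import *
for n,b in [("top",(180,345,125,235)),("scene",(235,390,185,295))]:
    p=np.load(n+"_p.npy"); d=np.load(n+"_d.npy")
    x0,x1,y0,y1=b
    cv2.imwrite(f"pics/{n}crop.png",cv2.resize(p[y0:y1,x0:x1],None,fx=4.8,fy=4.8,interpolation=cv2.INTER_CUBIC))
    v,u=np.mgrid[y0:y1,x0:x1]; uv=np.c_[u.ravel(),v.ravel()]
    P=pts(n,uv,d); ok=(d[uv[:,1],uv[:,0]]>0)
    hsv=cv2.cvtColor(p,cv2.COLOR_BGR2HSV)[uv[:,1],uv[:,0]]
    m=ok&(P[:,2]>80)&(P[:,2]<105)&(hsv[:,1]>70)
    Q=P[m]; print(n,m.sum(),np.median(Q[:,2]))
    c=uv[m]
    W=ray(n,c,90)
    r=cv2.minAreaRect(W[:,:2].astype(np.float32)); print("rect z90",r)
    print("depth rect",cv2.minAreaRect(Q[:,:2].astype(np.float32)), cv2.fitLine(W[:,:2].astype(np.float32),cv2.DIST_HUBER,0,.01,.01).ravel())
print("wheel,block",ray("top",[(325,147)],54),ray("top",[(197,208)],44))
print("scene wheel,block",ray("scene",[(255,268)],54),ray("scene",[(367,224)],44))
E
```

```text
top 848 90.25159932022524
rect z90 ((582.994140625, 8.908676147460938), (14.381628036499023, 216.99098205566406), 25.678884506225586)
depth rect ((583.498779296875, 9.067710876464844), (13.79287338256836, 217.1275177001953), 25.65206527709961) [ 4.3362886e-01 -9.0109158e-01  5.8285193e+02  9.3603582e+00]
scene 686 88.55566159048851
rect z90 ((591.9585571289062, 10.831764221191406), (20.62311553955078, 219.4302520751953), 25.557598114013672)
depth rect ((586.82861328125, 10.684654235839844), (17.170551300048828, 217.28884887695312), 25.764860153198242) [ 4.3453559e-01 -9.0065467e-01  5.9348499e+02  7.0024114e+00]
wheel,block [[ 644.79628342 -118.87308117   54.        ]] [[522.12261424 135.37463314  44.        ]]
scene wheel,block [[ 655.58901897 -114.79297895   54.        ]] [[538.43033771 142.21782107  44.        ]]
```

```bash
python3 - <<'E'
from bench import *
print(nose_length)
E
```

```text
17.0
```

View pics/topcrop.png

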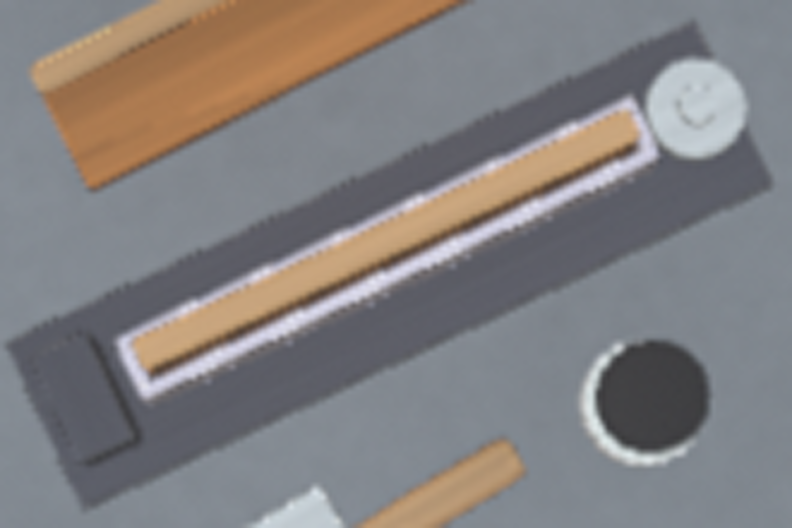

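View pics/scenecrop.png

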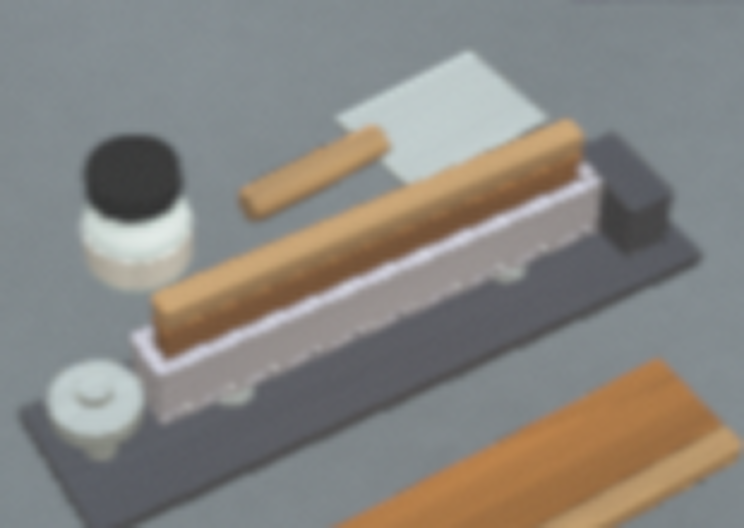

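The crop confirms the choice: a pale-edged bar in the light channel, between the round wheel (upper right) and the square block (lower left). The stand's heading gives yaw 25.7°. From the start pose, the point above the wheel end (625.3, −78.4) is a shift of about x_t 0.587, y_t −0.371, with a turn of −11.5° about tool z.

Emit:
jog_arm:
  plan:
    - [[0, 0, -11.5], [0.05, -0.03, 0], -1]
    - [[0, 0, -11.5], [0.1, -0.063, 0], -1]
    - [[0, 0, -11.5], [0.15, -0.095, 0], -1]
    - [[0, 0, -11.5], [0.2, -0.126, 0], -1]
    - [[0, 0, -11.5], [0.25, -0.158, 0], -1]
    - [[0, 0, -11.5], [0.3, -0.19, 0], -1]
    - [[0, 0, -11.5], [0.35, -0.221, 0], -1]
    - [[0, 0, -11.5], [0.4, -0.253, 0], -1]
    - [[0, 0, -11.5], [0.45, -0.284, 0], -1]
    - [[0, 0, -11.5], [0.5, -0.316, 0], -1]
    - [[0, 0, -11.5], [0.55, -0.348, 0], -1]
    - [[0, 0, -11.5], [0.587, -0.371, 0], -1]
  force: 20

```text
time: 1.6
tool_pos: [626.3, -75.7, 247.6]
tcp_rot: [-180.0, 0.0, 25.8]
ft_force: [-0.1, -1.2, 0.7]
finger_gap: -0.1
```

Emit:
jog_arm:
  plan:
    - [[0, 0, 0], [0, 0, 0.02], -1]
    - [[0, 0, 0], [0, 0, 0.05], -1]
    - [[0, 0, 0], [0, 0, 0.08], -1]
    - [[0, 0, 0], [0, 0, 0.1], -1]
    - [[0, 0, 0], [0, 0, 0.12], -1]
    - [[0, 0, 0], [0, 0, 0.12], -1]
    - [[0, 0, 0], [0, 0, 0.12], -1]

```text
time: 2.48
tool_pos: [625.8, -78.3, 129.3]
tcp_rot: [179.9, -0.1, 25.7]
ft_force: [-0.4, -0.3, 0.3]
finger_gap: 0.4
```

```bash
python3 - <<'E'
from h import *
s=sense(); print(s['tool_pos'],s['tcp_rot'],s['ft_force'],s['time'])
for n in ["scene","wrist"]:
    ci=camera_info(n); p,d=snapshot(n); cv2.imwrite(f"pics/{n}2.png",p); np.save(n+"2_d.npy",d)
print(ci)
c=np.array([583.3,9.]);u=np.array([-.4335,.9012]);v=np.array([.9012,.4335])
print((s['tool_pos'][:2]-c)@u,(s['tool_pos'][:2]-c)@v)
E
```

```text
[625.8392999  -78.27683113 129.33057088] [ 1.79949634e+02 -6.25985757e-02  2.56922588e+01] [-0.37657103 -0.27876403  0.25971807] 2.475
{'fov_y': 59.68169273659771, 'cx': 281.7529835089062, 'cy': 210.53393274492842, 'origin': array([688.06054723, -48.36840117, 254.48931416]), 'orientation': array([ 1.64320276e+02, -7.08334028e-02, -6.43592126e+01])}
-97.09466672247963 0.5019107701406614
```

View pics/scene2.png

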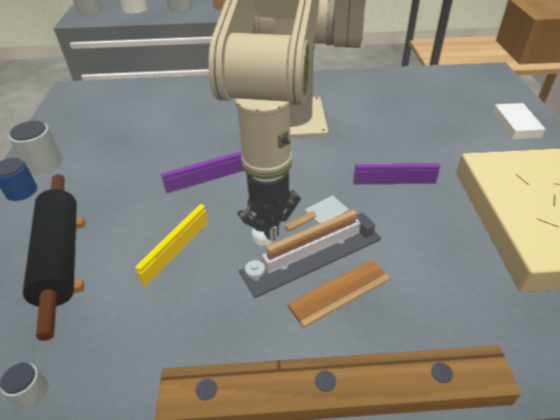

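View pics/wrist2.png

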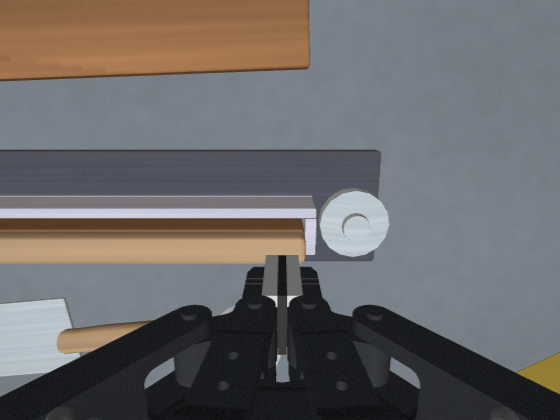

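The wrist picture shows the closed fingertips at (282,256), just above the scraper's wheel end at (305,247), with the wheel at (355,222). I'll cross-check the edge line from this view.

```bash
python3 - <<'E'
from h import *
W=ray("wrist",[(305,232),(303,263),(20,230),(20,262)],90)[:,:2]
c=np.array([583.3,9.]);u=np.array([-.4335,.9012]);v=np.array([.9012,.4335])
print((W-c)@u,(W-c)@v)
E
```

```text
[-108.33001474 -107.61728277   26.69210261   29.86605037] [12.82169532 -3.10906222 13.99290461 -2.39090403]
```

Emit:
jog_arm:
  plan:
    - [[0, 0, 0], [0.002, 0, 0.006], -1]
    - [[0, 0, 0], [0.002, 0, 0.012], -1]
    - [[0, 0, 0], [0.002, 0, 0.018], -1]
    - [[0, 0, 0], [0.002, 0, 0.02], -1]
    - [[0, 0, 0], [0.002, 0, 0.021], -1]
    - [[0, 0, 0], [0.002, 0, 0.022], -1]
    - [[0, 0, 0], [0.002, 0, 0.022], -1]

```text
time: 3.45
tool_pos: [627.2, -77.1, 106.7]
tcp_rot: [180.0, -0.0, 25.7]
ft_force: [-1.4, 1.9, 2.4]
finger_gap: 0.1
```

Emit:
jog_arm:
  plan:
    - [[0, 0, 0], [0, 0, 0.001], -1]
    - [[0, 0, 0], [0, 0, 0.002], -1]
    - [[0, 0, 0], [0, 0, 0.003], -1]
    - [[0, 0, 0], [0, 0, 0.004], -1]
    - [[0, 0, 0], [0, 0, 0.004], -1]

```text
time: 4.08
tool_pos: [627.1, -77.2, 102.3]
tcp_rot: [180.0, -0.0, 25.7]
ft_force: [-1.7, 0.6, 3.8]
finger_gap: -0.4
```

```bash
python3 - <<'E'
from h import *
s=sense(); print(s['tool_pos'],s['ft_force'])
p,d=snapshot("scene"); cv2.imwrite("pics/s3.png",cv2.resize(p[185:300,220:390],None,fx=4.5,fy=4.5,interpolation=cv2.INTER_CUBIC))
p,d=snapshot("wrist"); cv2.imwrite("pics/w3.png",p)
E
```

```text
[627.10296908 -77.18600822 102.32834268] [-1.69748646  0.5602227   3.80965904]
```

View pics/s3.png

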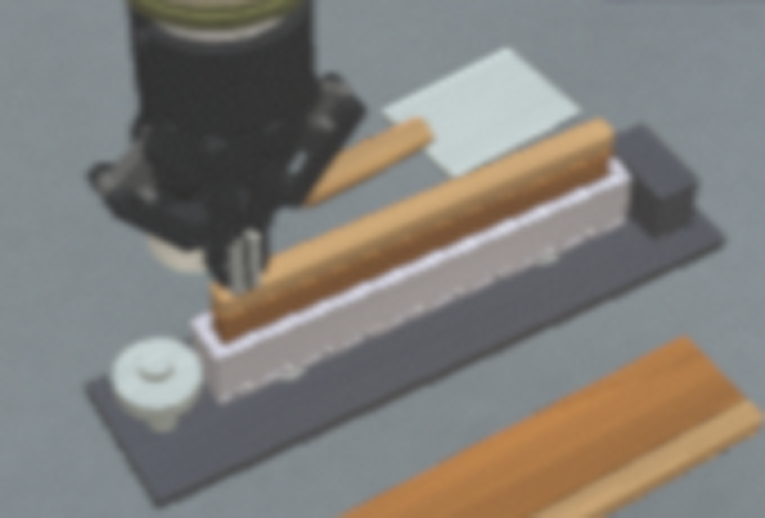

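View pics/w3.png

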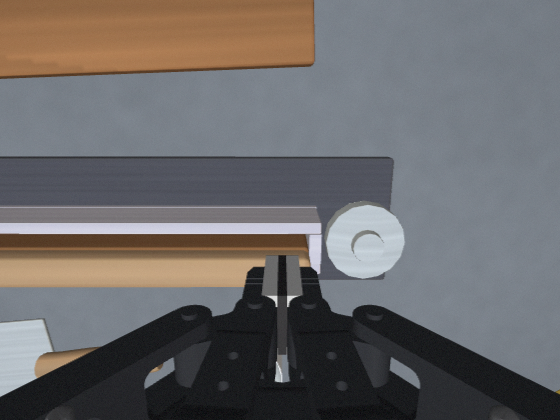

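The fingertips sit on the edge near the wheel end and the channel has given slightly (Fz about 3.8 N). Now I'll slide slowly along tool −y.

Emit:
jog_arm:
  plan:
    - [[0, 0, 0], [0, -0.003, 0], -1]
    - [[0, 0, 0], [0, -0.007, 0], -1]
    - [[0, 0, 0], [0, -0.011, 0], -1]
    - [[0, 0, 0], [0, -0.015, 0], -1]
    - [[0, 0, 0], [0, -0.019, 0], -1]
    - [[0, 0, 0], [0, -0.023, 0], -1]
    - [[0, 0, 0], [0, -0.027, 0], -1]
    - [[0, 0, 0], [0, -0.031, 0], -1]
    - [[0, 0, 0], [0, -0.035, 0], -1]
    - [[0, 0, 0], [0, -0.038, 0], -1]

```text
time: 5.42
tool_pos: [610.4, -42.7, 102.3]
tcp_rot: [-180.0, 0.0, 25.7]
ft_force: [1.1, -2.5, 4.1]
finger_gap: 0.0
```

```bash
cat > st.py <<'E'
from h import *
s=sense(); print(s['time'],s['tool_pos'],s['ft_force'],s['wrist_torque'])
c=np.array([583.3,9.]);u=np.array([-.4335,.9012]);v=np.array([.9012,.4335])
print((s['tool_pos'][:2]-c)@u,(s['tool_pos'][:2]-c)@v)
E
python3 st.py
```

```text
5.425 [610.44708919 -42.69184276 102.28674294] [ 1.06066543 -2.50267306  4.12090657] [-0.52059818 -0.24170418  0.03749587]
-58.3529518561574 2.056542942699776
```

Emit:
jog_arm:
  plan:
    - [[0, 0, 0], [0, -0.004, 0], -1]
    - [[0, 0, 0], [0, -0.008, 0], -1]
    - [[0, 0, 0], [0, -0.012, 0], -1]
    - [[0, 0, 0], [0, -0.016, 0], -1]
    - [[0, 0, 0], [0, -0.02, 0], -1]
    - [[0, 0, 0], [0, -0.024, 0], -1]
    - [[0, 0, 0], [0, -0.028, 0], -1]
    - [[0, 0, 0], [0, -0.032, 0], -1]
    - [[0, 0, 0], [0, -0.036, 0], -1]
    - [[0, 0, 0], [0, -0.04, 0], -1]
    - [[0, 0, 0], [0, -0.044, 0], -1]
    - [[0, 0, 0], [0, -0.048, 0], -1]

```text
time: 6.92
tool_pos: [589.7, 0.6, 102.3]
tcp_rot: [180.0, -0.0, 25.7]
ft_force: [1.8, -2.5, 5.4]
finger_gap: -0.0
```

```bash
python3 st.py; python3 - <<'E'
from h import *
p,d=snapshot("scene"); cv2.imwrite("pics/s4.png",cv2.resize(p[185:300,220:390],None,fx=4.5,fy=4.5,interpolation=cv2.INTER_CUBIC))
E
```

```text
6.925 [5.89687029e+02 5.82657656e-01 1.02333034e+02] [ 1.80183832 -2.54730444  5.39700551] [-0.51350011 -0.27755035 -0.02981888]
-10.354486204050847 2.107073069797613
```

View pics/s4.png

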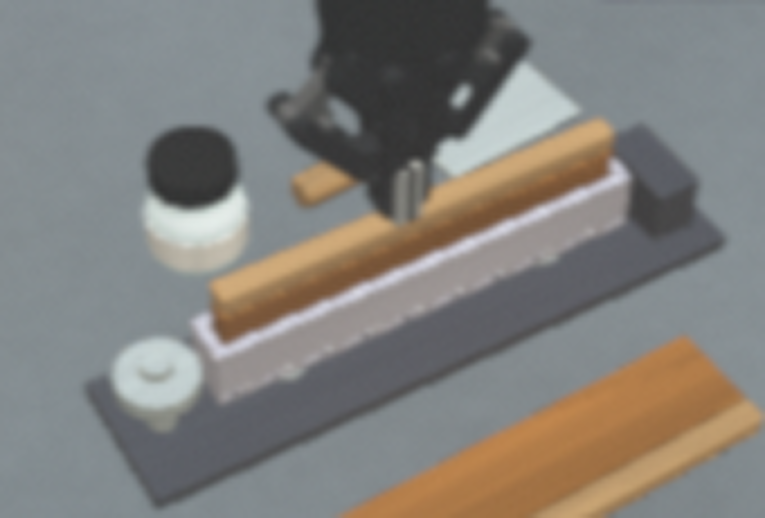

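The fingertips are on the edge near its middle, at about (405,205) in the crop. The scraper is still seated, so I'll continue.

Emit:
jog_arm:
  plan:
    - [[0, 0, 0], [0, -0.004, 0], -1]
    - [[0, 0, 0], [0, -0.008, 0], -1]
    - [[0, 0, 0], [0, -0.012, 0], -1]
    - [[0, 0, 0], [0, -0.016, 0], -1]
    - [[0, 0, 0], [0, -0.02, 0], -1]
    - [[0, 0, 0], [0, -0.024, 0], -1]
    - [[0, 0, 0], [0, -0.028, 0], -1]
    - [[0, 0, 0], [0, -0.032, 0], -1]
    - [[0, 0, 0], [0, -0.036, 0], -1]
    - [[0, 0, 0], [0, -0.04, 0], -1]
    - [[0, 0, 0], [0, -0.044, 0], -1]
    - [[0, 0, 0], [0, -0.048, 0], -1]

```text
time: 8.48
tool_pos: [568.8, 43.8, 102.3]
tcp_rot: [-180.0, 0.0, 25.7]
ft_force: [2.3, -3.1, 4.3]
finger_gap: 0.4
```

```bash
python3 st.py
```

```text
8.475 [568.82662618  43.80129878 102.29312884] [ 2.26732489 -3.06466357  4.30443832] [-0.50809311 -0.24230993  0.03914367]
37.63713801456766 2.042958534744754
```

Emit:
jog_arm:
  plan:
    - [[0, 0, 0], [0, -0.004, 0], -1]
    - [[0, 0, 0], [0, -0.008, 0], -1]
    - [[0, 0, 0], [0, -0.012, 0], -1]
    - [[0, 0, 0], [0, -0.016, 0], -1]
    - [[0, 0, 0], [0, -0.02, 0], -1]
    - [[0, 0, 0], [0, -0.024, 0], -1]
    - [[0, 0, 0], [0, -0.028, 0], -1]
    - [[0, 0, 0], [0, -0.032, 0], -1]
    - [[0, 0, 0], [0, -0.036, 0], -1]
    - [[0, 0, 0], [0, -0.04, 0], -1]
    - [[0, 0, 0], [0, -0.044, 0], -1]
    - [[0, 0, 0], [0, -0.048, 0], -1]

```text
time: 9.98
tool_pos: [548.0, 87.1, 102.3]
tcp_rot: [-180.0, -0.0, 25.7]
ft_force: [0.5, -2.9, 4.9]
finger_gap: -0.0
```

```bash
python3 st.py
```

```text
9.975 [548.01538482  87.10490818 102.30791671] [ 0.52168905 -2.94662644  4.93822459] [-0.5180157  -0.21078161 -0.00638106]
85.6840239280171 2.0599824961313344
```

Emit:
jog_arm:
  plan:
    - [[0, 0, 0], [0, -0.004, 0], -1]
    - [[0, 0, 0], [0, -0.008, 0], -1]
    - [[0, 0, 0], [0, -0.011, 0], -1]
    - [[0, 0, 0], [0, -0.011, 0], -1]
    - [[0, 0, 0], [0, -0.011, 0], -1]
    - [[0, 0, 0], [0, -0.011, -0.002], -1]
    - [[0, 0, 0], [0, -0.011, -0.005], -1]
    - [[0, 0, 0], [0, -0.011, -0.009], -1]
    - [[0, 0, 0], [0, -0.011, -0.02], -1]
    - [[0, 0, 0], [0, -0.011, -0.05], -1]
    - [[0, 0, 0], [0, -0.011, -0.09], -1]
    - [[0, 0, 0], [0, -0.011, -0.1], -1]

```text
time: 11.48
tool_pos: [545.1, 96.8, 206.3]
tcp_rot: [179.9, -0.3, 25.7]
ft_force: [0.0, 0.5, 0.3]
finger_gap: 0.1
```

```bash
python3 st.py; python3 - <<'E'
from h import *
p,d=snapshot("scene"); cv2.imwrite("pics/s5.png",cv2.resize(p[185:300,220:390],None,fx=4.5,fy=4.5,interpolation=cv2.INTER_CUBIC))
p0=np.load("scene_p.npy")
for q in (p0,p):
    hs=cv2.cvtColor(q,cv2.COLOR_BGR2HSV)
E
```

```text
11.475 [545.09549476  96.83199161 206.27187798] [0.01878073 0.50720227 0.28552473] [0.01570915 0.00045151 0.00043725]
95.71584386005601 3.6452682362611224
```

View pics/s5.png

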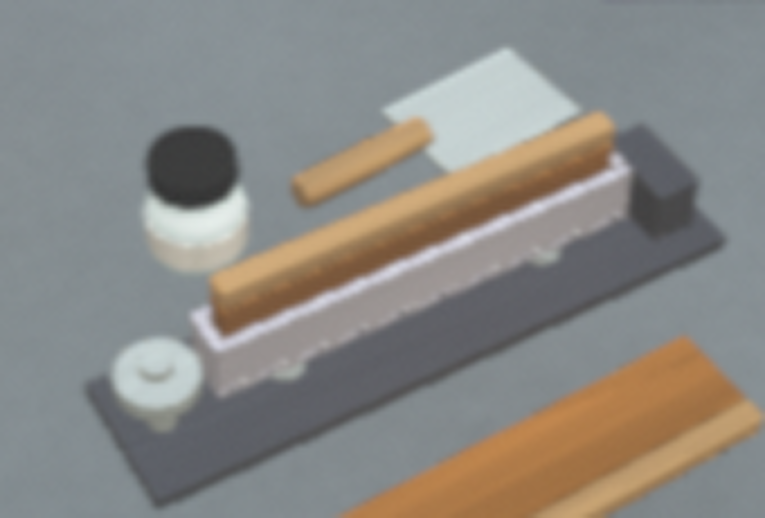

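The channel is back up with the scraper seated in it, and the spare, jar and knife look undisturbed. I'll hold one row to settle and compare numerically with the starting picture.

Emit:
jog_arm:
  plan:
    - [[0, 0, 0], [0, 0, -0.02], -1]
    - [[0, 0, 0], [0, 0, -0.03], -1]
    - [[0, 0, 0], [0, 0, -0.03], -1]
    - [[0, 0, 0], [0, 0, -0.03], -1]

```text
time: 12.02
tool_pos: [543.0, 96.7, 231.5]
tcp_rot: [-180.0, 0.1, 25.7]
ft_force: [-0.2, -1.0, -0.0]
finger_gap: -0.2
```

```bash
python3 - <<'E'
from h import *
p0=np.load("scene_p.npy");d0=np.load("scene_d.npy")
p,d=snapshot("scene"); 
x0,x1,y0,y1=235,390,200,320
df=cv2.absdiff(p0,p)[y0:y1,x0:x1].max(2); print("px diff>40:",(df>40).sum(),np.argwhere(df>40)[:8]+[y0,x0] if (df>40).any() else "")
v,u=np.mgrid[y0:y1,x0:x1]; uv=np.c_[u.ravel(),v.ravel()]
for q,e in((p0,d0),(p,d)):
    P=pts("scene",uv,e); h=cv2.cvtColor(q,cv2.COLOR_BGR2HSV)[uv[:,1],uv[:,0]]
    m=(e[uv[:,1],uv[:,0]]>0)&(P[:,2]>80)&(P[:,2]<105)&(h[:,1]>70)
    print(m.sum(),np.median(P[m,2]),cv2.minAreaRect(P[m,:2].astype(np.float32)))
print(sense()['ft_force'],sense()['time'])
E
```

```text
px diff>40: 0 
686 88.55566159048851 ((586.82861328125, 10.684654235839844), (17.170551300048828, 217.28884887695312), 25.764860153198242)
680 88.4845696262189 ((587.2208251953125, 10.875274658203125), (15.890148162841797, 216.46554565429688), 25.76885986328125)
[ 0.07865247 -0.47453915 -0.17445183] 12.075
```

```bash
python3 -c "
from bench import *
print(hand_in())"
```

```text
the job is handed in; nothing more can be done
None
```

The scraper's upper edge was felt from the wheel end to the block end, and the job is handed in; no verdict is reported.

- **Run:** with the closed fingertips I touched down about 97 mm before the middle and slid at about 32 mm/s to about 97 mm past it. I then lifted straight clear at about 12 s. At each stop the vertical force read 3.8 to 5.4 N, with the channel down roughly 4 to 5 mm. Force was read only at the stops, not continuously.
- **Last checks:** the scene picture shows no pixel change around the stand, spare, jar and knife compared with the start. The scraper's edge is within 0.5 mm and 0.01° of where it was, with its height unchanged to 0.1 mm, and the force on the tool is about zero.
- **One disagreement:** the top and wrist cameras differed by about 5 mm on where the edge lies sideways. I offset the fingertips 2 mm towards the wrist camera's value; the fingertips are 22 mm wide, so they covered both.

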